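# Roll-test the ceramic guide rods and refit a straight one

### The arm

A 7-joint arm with a two-finger parallel gripper is mounted at the origin on the work surface. World frame = base frame: x ahead of the robot, y to its left, z up, the work surface at z = 0. Lengths are in mm, angles in rad, forces in N, time in s.
With the tool pointing down it reaches from about 400 to 875 mm from the base axis. Payload 4.4 kg.
Tool frame: the origin (TCP) lies at the very end of the fingers, on their centre line; the grasp point (between the pads) lies 19 mm behind it; z points along the fingers, y is the direction in which the jaws open and shut (so a half turn about z gives the same grasp; the last joint's range is limited). The gripper opens to 85 mm and grips with 20 to 120 N. Pads are 22 mm wide; open, the fingers measure 114 mm over their backs; the gripper's body (76 mm by 85 mm) begins 54 mm behind the grasp point. The pads swing forward as they close: fully open they stand 13 mm farther back than shut.
Start: joints at [1.114, 0.628, 0.038, 1.517, -0.027, 0.996, -0.02], TCP at [247.631, -600.996, 231.313] pointing down, gripper open.
Joint ranges: [-3.06, 3.06], [-0.37, 2.12], [-1.25, 1.32], [0.18, 2.47], [-1.1, 4.24], [0.23, 1.98], [-2.94, 2.94]. Speed limits (rad/s): [2.57, 2.57, 3.14, 3.14, 3.14, 3.14, 3.14].

### API

Orientations are given as [roll, pitch, yaw] about the fixed x, y, z axes, in that order (R = Rz(yaw) Ry(pitch) Rx(roll)).
In Python, from cell import read_state, get_image, calibration, finish_job gives the robot as it stands. The module is installed in compiled form; this text tells all that it offers.
- The arm moves only by the tool apply_moves, never from a script. Its argument "increments" is a list of rows, each an object of numbers: "tx", "ty", "tz": the shift along the world's x, y, z in m; "rx", "ry", "rz": the turn, a rotation vector about the world's x, y, z in units of 5 degrees (1.0 is 5 degrees); "claw": the finger opening in m, from 0 to 0.0854. In form: [{"tx": .., "ty": .., "tz": .., "rx": .., "ry": .., "rz": .., "claw": ..}, ...]. A call has 1 to 12 rows; each row is the pose to reach, as a shift and turn from the pose commanded when the call began; what a row does not reach only later rows make up. A row lasts 1/10 s, in which the tool goes at most 50 mm and 8.59 degrees, less where a joint would pass 70% of its speed; a pose out of reach is approached as far as the arm can. A call with a gripper value outside its range is refused whole. The fingers move at their own pace and stop on an object; the grip force is fixed at half the most. Time passes only in rows, so rows that repeat a pose let the fingers close. It gives the time, the measured TCP pose, the force and the opening at its end, in the units of the state.
- read_state(): the state, without advancing time (a new reading comes with each control period).
- get_image(name): name is "scene" or "side" or "wrist"; returns the picture (384x512x3 uint8, red, green, blue); there is no depth.
- calibration(name): a dict with "camera_matrix" (3x3 intrinsics, pixels), "distortion" ([k1, k2, p1, p2, k3] as OpenCV has them; the pictures are not rectified), "origin" and "attitude" of the camera in the world. Camera axes: x right, y up, looking along -z (the intrinsics and any distortion apply to the point x, -y, -z); pixel columns grow to the right and rows downward; lengths in mm; the calibration is good to about 2 mm. A picture is of the moment at which its call begins: read the wrist's pose just before it. calibration takes no time and is no camera call; for the wrist camera it gives the pose at the moment of the call.
- finish_job(): hands the job in, once; it reports no verdict.
The state is a dict: "clock": time; "qpos": joint angles; "qd": joint speeds; "tau": joint torques, N m; "eef_pos": TCP position; "tool_rot": TCP orientation; "force": force on the tool from outside, world axes, zero at the start; "torque": the same for the moment, N m; "width": finger opening in mm.
Only numpy, scipy, OpenCV 4.12 (cv2) and the standard library are available. Lean on these libraries where they do the work, as an engineer would, in place of code of your own. Each camera call takes 0.05 s, during which the arm holds its last target. There are 200 camera calls.

### The job

One of the three white ceramic guide rods on the black granite plate is warped: roll them one after another to and fro on the plate, under the closed fingertips and with light pressure, until you have felt the one that rises and rocks instead of rolling evenly. Lay the warped rod in the red reject tray, seat one straight rod fully down and centred in the two empty saddles of the autosampler's guide frame, and leave the other straight rod on the plate. The rods are brittle: press on them only lightly, never drop them, and leave everything else where it is.

Things in the scene. Friction and masses are not known exactly. Their poses are not given: they have to be found in the camera images.
- rod_1_center (a point): white ceramic guide rod on the plate, diameter 12 mm, length 160 mm, round ends, about 70 g, brittle. This point: halfway between its ends (6 mm above the plate's top at rest); x runs along the rod, y and z turn with it as it rolls. The three look alike; one of them is warped: bowed, its middle 1.6 mm out of the line of its ends, resting with the bow level
- rod_1_end (a point): the tip of one rounded end of that rod, on the axis: 80 mm from its centre point (the bow makes the warped rod's ends come 0.08 mm closer together, which only the judge can measure)
- rod_2_center (a point): white ceramic guide rod on the plate, diameter 12 mm, length 160 mm, round ends, about 70 g, brittle. This point: halfway between its ends (6 mm above the plate's top at rest); x runs along the rod, y and z turn with it as it rolls. Rolled by 12 mm of fingertip travel a rod turns 1 rad and goes 6 mm; left alone, it stays where it is
- rod_2_end (a point): the tip of one rounded end of that rod, on the axis: 80 mm from its centre point (the bow makes the warped rod's ends come 0.08 mm closer together, which only the judge can measure)
- rod_3_center (a point): white ceramic guide rod on the plate, diameter 12 mm, length 160 mm, round ends, about 70 g, brittle. This point: halfway between its ends (6 mm above the plate's top at rest); x runs along the rod, y and z turn with it as it rolls. One of the three is warped; neither place nor pose tells which, and the bow is too slight to judge by eye
- rod_3_end (a point): the tip of one rounded end of that rod, on the axis: 80 mm from its centre point (the bow makes the warped rod's ends come 0.08 mm closer together, which only the judge can measure)
- plate: black granite surface plate, 250 mm (x) by 300 mm (y), fixed and level. Origin: centre of its underside; the top is 50 mm above. The rods lie on it side by side, about 80 mm apart along y and roughly along x, so they roll along y. More than 30 N between a rod and the plate breaks the rod. A small engineer's square lies on its far (+x) strip
- plate_top (a point): centre of the plate's top face. Under a fingertip pressed on its middle and moved along y at a fixed height a straight rod never raises the force. The warped rod, lying flat at first, lifts the fingertip by up to 1.6 mm within a quarter turn (19 mm of fingertip travel) one way, where the force climbs by 5 N or more, and hardly at all the other way: try both
- frame: the autosampler's guide frame, fixed: a pale-blue plate, 210 (x) by 140 (y) by 10 mm, with two pairs of aluminium saddles. Origin: centre of its underside. The pair at y = -38 mm is empty; the pair at y = +38 mm already holds a white rod with its caps (48 mm high) and an off-white carriage (53 mm high). It and the tray may stand on either side of the plate
- seat (a point): where the middle of a rod lies when fully home and centred in the empty saddles, 30 mm above the bench; x along the rod, z up. The two saddles, 20 mm long, stand 60 mm either side along x. Slot 15 mm wide, flat floor 24 mm above the bench, straight sides up to 34 mm, then flared to 29 mm wide at the top, 42 mm above the bench. Free space between the saddles
- tray: red open reject tray, 210 mm (x) by 140 mm (y), 34 mm high, walls and floor 4 mm, fixed. Origin: centre of its underside.
- tube_rack: white rack with red-capped sample tubes, 105 mm high, at the back; bystander. Origin: centre of its underside
- square: small steel engineer's square lying on the far strip of the plate, 12 mm high; bystander. Origin: middle of its blade, on the underside
- hex_driver: screwdriver with a blue handle lying beside the task's things; bystander. Origin: middle, underside
- cap_1: aluminium saddle cap, 20 by 44 by 6 mm, lying beside the task's things; bystander. Origin: centre of its underside
- cap_2: another such saddle cap; bystander
- reagent: amber glass bottle, 72 mm across, 160 mm high, at the back; bystander. Origin: centre of its underside
- beaker: glass beaker, 68 mm across, 85 mm high, at the back; bystander. Origin: centre of its underside
- rod_box: open cardboard box the rods came in, 185 by 75 by 30 mm, at the back; bystander. Origin: centre of its underside

How it is judged (in metres and radians):
On the way:
1. the warped rod is rolled on the plate under the fingers: it turns while the fingers press it on the plate (((distance between rod_1_center and rod_1_end below 0.07998 m and contact force between rod_1 and the fingers above 0.5 N and contact force between rod_1 and plate above 1 N and angular speed of rod_1 above 0.2 rad/s) or (distance between rod_2_center and rod_2_end below 0.07998 m and contact force between rod_2 and the fingers above 0.5 N and contact force between rod_2 and plate above 1 N and angular speed of rod_2 above 0.2 rad/s) or (distance between rod_3_center and rod_3_end below 0.07998 m and contact force between rod_3 and the fingers above 0.5 N and contact force between rod_3 and plate above 1 N and angular speed of rod_3 above 0.2 rad/s))), for 0.1 s.
At the end, for the whole second after the job is handed in: Warped rod flat in the red tray (middle under 20 mm above the bench). A straight rod fully down in both empty saddles: middle within 3 mm of the seat in height, 4 mm sideways, 12 mm lengthwise, in line to 3 degrees. The other straight rod on the plate. All at rest, released (((distance between rod_1_center and rod_1_end below 0.07998 m and (x of rod_1_center in the frame of tray between -0.09 and 0.09 m and y of rod_1_center in the frame of tray between -0.06 and 0.06 m and z of rod_1_center in the frame of tray between 0.005 and 0.02 m)) or (distance between rod_1_center and rod_1_end above 0.07998 m and ((x of rod_1_center in the frame of seat between -0.012 and 0.012 m and y of rod_1_center in the frame of seat between -0.004 and 0.004 m and z of rod_1_center in the frame of seat between -0.003 and 0.003 m and angle between the x axis of rod_1_center and the x axis of seat, either way round below 0.05 rad) or (x of rod_1_center in the frame of plate between -0.125 and 0.125 m and y of rod_1_center in the frame of plate between -0.15 and 0.15 m and z of rod_1_center in the frame of plate between 0.05 and 0.062 m)))) and ((distance between rod_2_center and rod_2_end below 0.07998 m and (x of rod_2_center in the frame of tray between -0.09 and 0.09 m and y of rod_2_center in the frame of tray between -0.06 and 0.06 m and z of rod_2_center in the frame of tray between 0.005 and 0.02 m)) or (distance between rod_2_center and rod_2_end above 0.07998 m and ((x of rod_2_center in the frame of seat between -0.012 and 0.012 m and y of rod_2_center in the frame of seat between -0.004 and 0.004 m and z of rod_2_center in the frame of seat between -0.003 and 0.003 m and angle between the x axis of rod_2_center and the x axis of seat, either way round below 0.05 rad) or (x of rod_2_center in the frame of plate between -0.125 and 0.125 m and y of rod_2_center in the frame of plate between -0.15 and 0.15 m and z of rod_2_center in the frame of plate between 0.05 and 0.062 m)))) and ((distance between rod_3_center and rod_3_end below 0.07998 m and (x of rod_3_center in the frame of tray between -0.09 and 0.09 m and y of rod_3_center in the frame of tray between -0.06 and 0.06 m and z of rod_3_center in the frame of tray between 0.005 and 0.02 m)) or (distance between rod_3_center and rod_3_end above 0.07998 m and ((x of rod_3_center in the frame of seat between -0.012 and 0.012 m and y of rod_3_center in the frame of seat between -0.004 and 0.004 m and z of rod_3_center in the frame of seat between -0.003 and 0.003 m and angle between the x axis of rod_3_center and the x axis of seat, either way round below 0.05 rad) or (x of rod_3_center in the frame of plate between -0.125 and 0.125 m and y of rod_3_center in the frame of plate between -0.15 and 0.15 m and z of rod_3_center in the frame of plate between 0.05 and 0.062 m)))) and ((x of rod_1_center in the frame of seat between -0.012 and 0.012 m and y of rod_1_center in the frame of seat between -0.004 and 0.004 m and z of rod_1_center in the frame of seat between -0.003 and 0.003 m and angle between the x axis of rod_1_center and the x axis of seat, either way round below 0.05 rad) or (x of rod_2_center in the frame of seat between -0.012 and 0.012 m and y of rod_2_center in the frame of seat between -0.004 and 0.004 m and z of rod_2_center in the frame of seat between -0.003 and 0.003 m and angle between the x axis of rod_2_center and the x axis of seat, either way round below 0.05 rad) or (x of rod_3_center in the frame of seat between -0.012 and 0.012 m and y of rod_3_center in the frame of seat between -0.004 and 0.004 m and z of rod_3_center in the frame of seat between -0.003 and 0.003 m and angle between the x axis of rod_3_center and the x axis of seat, either way round below 0.05 rad)) and linear speed of each of rod_1, rod_2, rod_3 below 0.02 m/s); the robot touches nothing.
It fails at once if a rod is pressed on the plate, the tray or the guide frame with more than 30 N (contact force between any of rod_1, rod_2, rod_3 and plate above 30 N or contact force between any of rod_1, rod_2, rod_3 and tray above 30 N or contact force between any of rod_1, rod_2, rod_3 and frame above 30 N).
It fails at once if a rod is dropped or flung: it moves faster than 0.6 m/s (a fall of about 18 mm) out of the fingers ((contact force between rod_1 and the fingers below 0.02 N and linear speed of rod_1 above 0.6 m/s) or (contact force between rod_2 and the fingers below 0.02 N and linear speed of rod_2 above 0.6 m/s) or (contact force between rod_3 and the fingers below 0.02 N and linear speed of rod_3 above 0.6 m/s)).
It fails at once if a bystander is moved more than 30 mm (distance of any of tube_rack, square, hex_driver, cap_1, cap_2, reagent, beaker, rod_box from where it was at the start of the episode above 0.03 m).
It also fails if it takes over 72 s, if anything falls off the work surface, if the arm or the gripper's body presses on something with over 40 N, if the wrist force passes 120 N, or if a joint passes its speed limit or range.

## Working session

There is one attempt and no reset: what is moved stays moved. The work goes in short steps, Python scripts to look and compute and a tool call to move; the robot and the scene stay as the last step left them, time stands still between calls to the robot, and variables do not carry over. Pictures are saved under pics/ and viewed, about 8 in all and at most 12, crops included, and the job is handed in when it is done.

Besides the shell and the picture viewer there is one more tool, called after ">>>" as a command line: name --argument value ..., lists and objects as JSON in quotes. apply_moves: Moves the arm, as the interface text tells. Its arguments: {"type":"object","properties":{"increments":{"type":"array"}},"required":["increments"]}

```bash
mkdir -p pics
cat > h.py <<'E'
import numpy as np, cv2
from cell import read_state,get_image,calibration
from scipy.spatial.transform import Rotation as R
def ray(c,uv):
    K=np.array(c["camera_matrix"],float);d=np.array(c["distortion"],float)
    p=cv2.undistortPoints(np.array(uv,float).reshape(-1,1,2),K,d).reshape(-1,2)
    v=np.c_[p[:,0],-p[:,1],-np.ones(len(p))]
    A=np.array(c["attitude"],float)
    A=R.from_euler('xyz',A).as_matrix() if A.size==3 else A
    return np.array(c["origin"],float),v@A.T
def onplane(c,uv,z):
    o,v=ray(c,uv); return o+v*((z-o[2])/v[:,2])[:,None]
def save(n,im): cv2.imwrite(f"pics/{n}.png",im[...,::-1])
E
python3 - <<'E'
from h import *
s=read_state();print({k:np.round(v,3).tolist() for k,v in s.items()})
for n in("scene","side"):
    c=calibration(n);print(n,c);save(n+"0",get_image(n))
print(calibration("wrist"))
a=cv2.imread("pics/scene0.png");b=cv2.imread("pics/side0.png")
E
```

```text
{'clock': 0.0, 'qpos': [1.114, 0.629, 0.038, 1.518, -0.027, 0.996, -0.02], 'qd': [-0.002, 0.001, -0.0, -0.0, -0.002, 0.001, -0.001], 'tau': [0.001, -56.34, 1.226, -19.344, 0.011, 0.011, -0.0], 'eef_pos': [247.394, -600.372, 230.386], 'tool_rot': [-3.14, -0.0, 0.391], 'force': [0.164, -0.149, -0.828], 'torque': [-0.034, 0.051, -0.001], 'width': 85.214}
scene {'camera_matrix': array([[498.80783801,   0.        , 260.08373888],
       [  0.        , 498.80783801, 188.97229469],
       [  0.        ,   0.        ,   1.        ]]), 'distortion': array([-0.05054987,  0.        ,  0.        ,  0.        ,  0.        ]), 'origin': array([1839.26982575, -785.90072332, 1142.93045752]), 'attitude': array([ 0.92804659, -0.02407636,  1.01687204])}
side {'camera_matrix': array([[387.61310653,   0.        , 252.62461847],
       [  0.        , 387.61310653, 184.86737931],
       [  0.        ,   0.        ,   1.        ]]), 'distortion': array([-0.00573508,  0.        ,  0.        ,  0.        ,  0.        ]), 'origin': array([ 365.79373275, -808.54815665,  883.11450644]), 'attitude': array([ 0.80154491, -0.0009    , -0.32086359])}
{'camera_matrix': array([[293.93928784,   0.        , 254.79539592],
       [  0.        , 293.93928784, 184.60289125],
       [  0.        ,   0.        ,   1.        ]]), 'distortion': array([0.0042575, 0.       , 0.       , 0.       , 0.       ]), 'origin': array([ 317.43302006, -572.10931029,  373.23773832]), 'attitude': array([-0.2982667 ,  0.00278052, -1.18058008])}
```

View pics/scene0.png

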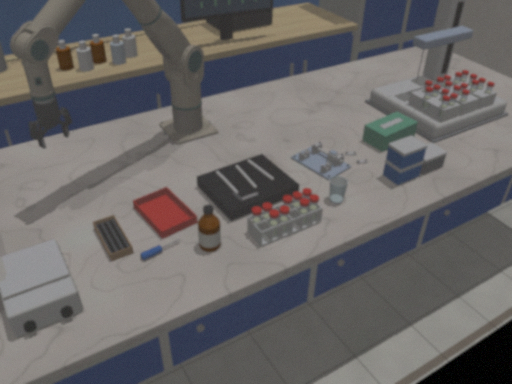

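View pics/side0.png

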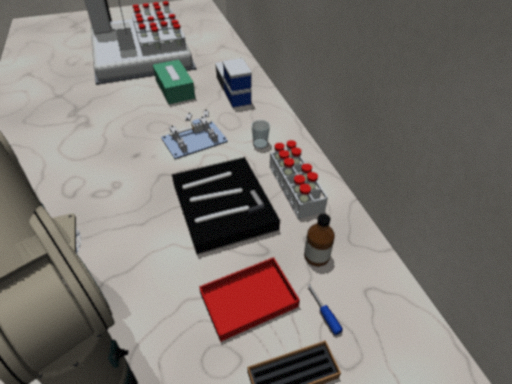

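The scene view shows the plate (248,185), tray (165,212) and frame (322,160). In the side view the rods are at about (208,180), (216,195) and (222,214), the square at (256,198), the tray at (250,298) and the frame at (195,140), so the frame is on the +y side and the tray on the -y side. Next I measure them.

Run:
```python
from h import *
c=calibration("side");im=cv2.imread("pics/side0.png");hsv=cv2.cvtColor(im,cv2.COLOR_BGR2HSV)
# plate: dark
dark=(hsv[...,2]<60).astype(np.uint8);dark[:, :160]=0;dark[:150]=0;dark[255:]=0;dark[:,285:]=0
cs,_=cv2.findContours(dark,cv2.RETR_EXTERNAL,2);pc=max(cs,key=cv2.contourArea)
ap=cv2.approxPolyDP(cv2.convexHull(pc),5,True).reshape(-1,2);print("plate px",ap.tolist(),"\n",onplane(c,ap,50).round(0).tolist())
m=np.zeros(dark.shape,np.uint8);cv2.drawContours(m,[cv2.convexHull(pc)],-1,1,-1)
m=cv2.erode(m,np.ones((5,5)));br=((hsv[...,2]>110)&(m>0)).astype(np.uint8)
n,l,st,ce=cv2.connectedComponentsWithStats(br)
for i in range(1,n):
    if st[i,4]<40: continue
    ys,xs=np.where(l==i);q=onplane(c,np.c_[xs,ys],56)[:,:2];mu=q.mean(0);u=np.linalg.svd(q-mu,full_matrices=False)[2][0];u*=np.sign(u[0]);t=(q-mu)@u
    ctr=mu+u*(t.max()+t.min())/2;print("blob",ce[i].round(0),st[i,4],"ctr",ctr.round(1),"len",np.ptp(t).round(0),"yaw",np.degrees(np.arctan2(u[1],u[0])).round(1))
for nm,mk,z in(("tray",((hsv[...,0]<8)|(hsv[...,0]>172))&(hsv[...,1]>150)&(hsv[...,2]>80),34),("frame",(hsv[...,0]>95)&(hsv[...,0]<125)&(hsv[...,1]>60)&(hsv[...,2]>110),10)):
    mk=mk.astype(np.uint8)
    if nm=="frame": mk[:105]=0;mk[170:]=0;mk[:,240:]=0;mk[:,:150]=0
    mk=cv2.morphologyEx(mk,3,np.ones((5,5)))
    cs,_=cv2.findContours(mk,0,2);k=max(cs,key=cv2.contourArea);h=cv2.approxPolyDP(cv2.convexHull(k),4,True).reshape(-1,2)
    print(nm,h.tolist(),onplane(c,h,z).round(0).tolist())
cc=im[95:265,150:320];cv2.imwrite("pics/crop.png",cv2.resize(cc,None,fx=3.5,fy=3.5,interpolation=2))
```

```text
plate px [[244, 158], [278, 229], [197, 253], [173, 175]] 
 [[651.0, 139.0, 50.0], [649.0, -181.0, 50.0], [419.0, -190.0, 50.0], [412.0, 130.0, 50.0]]
blob [206. 180.] 170 ctr [508.8  69.8] len 156.0 yaw 5.6
blob [215. 194.] 181 ctr [519.   -1.5] len 156.0 yaw -2.8
blob [256. 197.] 45 ctr [628.9 -50.1] len 55.0 yaw -84.9
blob [221. 213.] 204 ctr [516.  -80.3] len 156.0 yaw 0.5
tray [[273, 259], [298, 302], [223, 339], [200, 287]] [[606.0, -259.0, 34.0], [619.0, -395.0, 34.0], [424.0, -425.0, 34.0], [405.0, -281.0, 34.0]]
frame [[181, 134], [204, 132], [213, 143], [187, 152]] [[483.0, 391.0, 10.0], [567.0, 376.0, 10.0], [583.0, 301.0, 10.0], [483.0, 279.0, 10.0]]
```

View pics/crop.png

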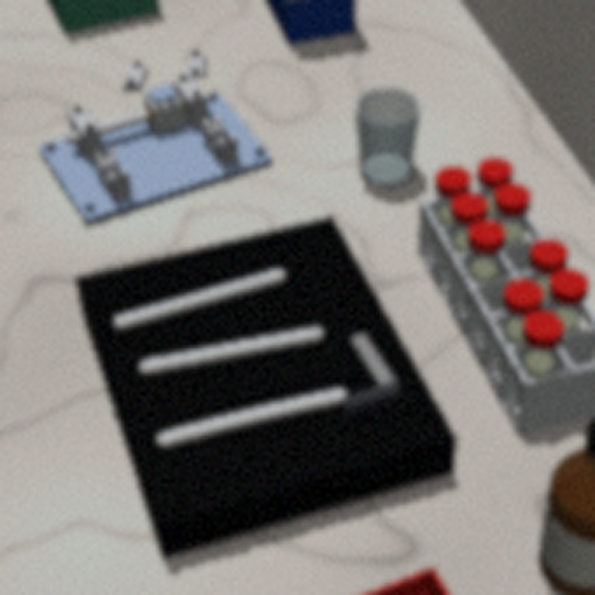

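The crop shows the three rods clearly, the empty saddles on the near side of the frame, and the caps behind the frame. I'll move above the plate for a wrist look.

>>> apply_moves --increments '[{"tx": 0.22, "ty": 0.596, "tz": 0.03, "rz": -4.48, "claw": 0.0}, {"tx": 0.22, "ty": 0.596, "tz": 0.03, "rz": -4.48, "claw": 0.0}, {"tx": 0.22, "ty": 0.596, "tz": 0.03, "rz": -4.48, "claw": 0.0}, {"tx": 0.22, "ty": 0.596, "tz": 0.03, "rz": -4.48, "claw": 0.0}, {"tx": 0.22, "ty": 0.596, "tz": 0.03, "rz": -4.48, "claw": 0.0}, {"tx": 0.22, "ty": 0.596, "tz": 0.03, "rz": -4.48, "claw": 0.0}, {"tx": 0.22, "ty": 0.596, "tz": 0.03, "rz": -4.48, "claw": 0.0}, {"tx": 0.22, "ty": 0.596, "tz": 0.03, "rz": -4.48, "claw": 0.0}, {"tx": 0.22, "ty": 0.596, "tz": 0.03, "rz": -4.48, "claw": 0.0}, {"tx": 0.22, "ty": 0.596, "tz": 0.03, "rz": -4.48, "claw": 0.0}, {"tx": 0.22, "ty": 0.596, "tz": 0.03, "rz": -4.48, "claw": 0.0}, {"tx": 0.22, "ty": 0.596, "tz": 0.03, "rz": -4.48, "claw": 0.0}]'

```text
$.increments[0]: bad value
```

>>> apply_moves --increments '[{"tx": 0.22, "ty": 0.596, "tz": 0.03, "rx": 0.0, "ry": 0.0, "rz": -4.48, "claw": 0.0}, {"tx": 0.22, "ty": 0.596, "tz": 0.03, "rx": 0.0, "ry": 0.0, "rz": -4.48, "claw": 0.0}, {"tx": 0.22, "ty": 0.596, "tz": 0.03, "rx": 0.0, "ry": 0.0, "rz": -4.48, "claw": 0.0}, {"tx": 0.22, "ty": 0.596, "tz": 0.03, "rx": 0.0, "ry": 0.0, "rz": -4.48, "claw": 0.0}, {"tx": 0.22, "ty": 0.596, "tz": 0.03, "rx": 0.0, "ry": 0.0, "rz": -4.48, "claw": 0.0}, {"tx": 0.22, "ty": 0.596, "tz": 0.03, "rx": 0.0, "ry": 0.0, "rz": -4.48, "claw": 0.0}, {"tx": 0.22, "ty": 0.596, "tz": 0.03, "rx": 0.0, "ry": 0.0, "rz": -4.48, "claw": 0.0}, {"tx": 0.22, "ty": 0.596, "tz": 0.03, "rx": 0.0, "ry": 0.0, "rz": -4.48, "claw": 0.0}, {"tx": 0.22, "ty": 0.596, "tz": 0.03, "rx": 0.0, "ry": 0.0, "rz": -4.48, "claw": 0.0}, {"tx": 0.22, "ty": 0.596, "tz": 0.03, "rx": 0.0, "ry": 0.0, "rz": -4.48, "claw": 0.0}, {"tx": 0.22, "ty": 0.596, "tz": 0.03, "rx": 0.0, "ry": 0.0, "rz": -4.48, "claw": 0.0}, {"tx": 0.22, "ty": 0.596, "tz": 0.03, "rx": 0.0, "ry": 0.0, "rz": -4.48, "claw": 0.0}]'

```text
clock: 1.3
eef_pos: [455.3, -36.8, 259.7]
tool_rot: [3.141, 0.0, -0.0]
force: [0.9, 0.3, 0.6]
width: -0.3
```

>>> apply_moves --increments '[{"tx": 0.01, "ty": 0.03, "tz": 0.0, "rx": 0.0, "ry": 0.0, "rz": 0.0, "claw": 0.0}, {"tx": 0.01, "ty": 0.03, "tz": 0.0, "rx": 0.0, "ry": 0.0, "rz": 0.0, "claw": 0.0}, {"tx": 0.01, "ty": 0.03, "tz": 0.0, "rx": 0.0, "ry": 0.0, "rz": 0.0, "claw": 0.0}]'

```text
clock: 1.6
eef_pos: [464.8, -8.4, 259.2]
tool_rot: [3.141, 0.001, 0.002]
force: [0.3, -0.0, 0.0]
width: 0.2
```

```bash
cat >> h.py <<'E'
def rods(c,im,z,mk=None,vmin=110):
    v=im.max(2)
    br=((v>vmin)&(np.ptp(im.astype(int),axis=2)<60)).astype(np.uint8)
    if mk is not None: br&=mk
    n,l,st,ce=cv2.connectedComponentsWithStats(br);out=[]
    for i in range(1,n):
        if st[i,4]<150: continue
        ys,xs=np.where(l==i);q=onplane(c,np.c_[xs,ys],z)[:,:2];mu=q.mean(0);u=np.linalg.svd(q-mu,full_matrices=False)[2][0];u*=np.sign(u[0]);t=(q-mu)@u
        w=(q-mu)@np.array([-u[1],u[0]])
        if 60<np.ptp(t)<200 and np.ptp(w)<25: print("px",ce[i].round(0),"ctr",(mu+u*(t.max()+t.min())/2).round(1),"len",np.ptp(t).round(0),"w",np.ptp(w).round(1),"yaw",np.degrees(np.arctan2(u[1],u[0])).round(2))
E
python3 - <<'E'
from h import *
s=read_state();print(s["eef_pos"],s["tool_rot"],s["force"]);c=calibration("wrist");im=get_image("wrist");save("w1",im);print(c["origin"],c["attitude"])
rods(c,im,56)
E
```

```text
[464.8217987   -8.3792931  259.24846949] [3.14119310e+00 1.06530677e-03 1.68397928e-03] [ 0.29951493 -0.02616306  0.01151012]
[540.56213068  -8.22269216 401.95183288] [-2.99709189e-01  7.83660739e-04 -1.56965857e+00]
px [293.   5.] ctr [628.3 -51.4] len 70.0 w 12.3 yaw -87.27
px [251. 106.] ctr [519.9  -3.1] len 161.0 w 12.7 yaw -2.89
px [320. 107.] ctr [517.2 -82.4] len 160.0 w 14.1 yaw 0.42
px [188. 115.] ctr [509.3  68.4] len 161.0 w 12.8 yaw 5.58
```

View pics/w1.png

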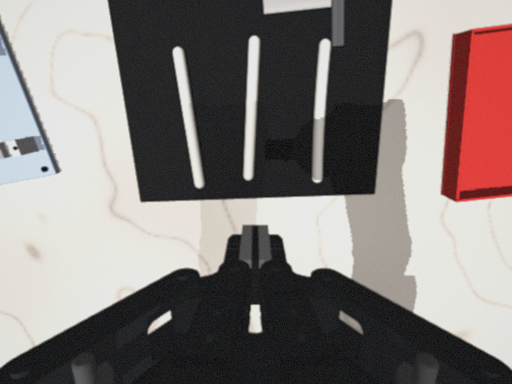

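The wrist view agrees with the side view, with the rods at (188,115), (251,106) and (320,107). I'll start with the middle rod, coming down to just above it with closed fingers.

>>> apply_moves --increments '[{"tx": 0.055, "ty": 0.001, "tz": -0.05, "rx": 0, "ry": 0, "rz": -0.6, "claw": 0}, {"tx": 0.055, "ty": 0.001, "tz": -0.1, "rx": 0, "ry": 0, "rz": -0.6, "claw": 0}, {"tx": 0.055, "ty": 0.001, "tz": -0.14, "rx": 0, "ry": 0, "rz": -0.6, "claw": 0}, {"tx": 0.055, "ty": 0.001, "tz": -0.17, "rx": 0, "ry": 0, "rz": -0.6, "claw": 0}, {"tx": 0.055, "ty": 0.001, "tz": -0.185, "rx": 0, "ry": 0, "rz": -0.6, "claw": 0}, {"tx": 0.055, "ty": 0.001, "tz": -0.19, "rx": 0, "ry": 0, "rz": -0.6, "claw": 0}, {"tx": 0.055, "ty": 0.001, "tz": -0.193, "rx": 0, "ry": 0, "rz": -0.6, "claw": 0}, {"tx": 0.055, "ty": 0.001, "tz": -0.193, "rx": 0, "ry": 0, "rz": -0.6, "claw": 0}]'

```text
clock: 2.45
eef_pos: [520.7, -8.6, 67.3]
tool_rot: [3.141, -0.001, -0.054]
force: [0.2, 0.7, 0.6]
width: -0.0
```

>>> apply_moves --increments '[{"tx": 0, "ty": 0.001, "tz": -0.003, "rx": 0, "ry": 0, "rz": 0, "claw": 0}, {"tx": 0, "ty": 0.001, "tz": -0.0045, "rx": 0, "ry": 0, "rz": 0, "claw": 0}, {"tx": 0, "ty": 0.001, "tz": -0.0045, "rx": 0, "ry": 0, "rz": 0, "claw": 0}]'

```text
clock: 2.75
eef_pos: [520.4, -6.6, 62.5]
tool_rot: [-3.142, -0.001, -0.052]
force: [0.1, 1.2, -0.3]
width: 0.0
```

>>> apply_moves --increments '[{"tx": 0, "ty": 0, "tz": -0.001, "rx": 0, "ry": 0, "rz": 0, "claw": 0}, {"tx": 0, "ty": 0, "tz": -0.001, "rx": 0, "ry": 0, "rz": 0, "claw": 0}]'

```text
clock: 2.95
eef_pos: [520.5, -6.7, 61.9]
tool_rot: [-3.141, -0.001, -0.052]
force: [-1.6, -0.1, 6.7]
width: 0.3
```

>>> apply_moves --increments '[{"tx": 0, "ty": 0.001, "tz": 0.0003, "rx": 0, "ry": 0, "rz": 0, "claw": 0}, {"tx": 0, "ty": 0.003, "tz": 0.0003, "rx": 0, "ry": 0, "rz": 0, "claw": 0}, {"tx": 0, "ty": 0.005, "tz": 0.0003, "rx": 0, "ry": 0, "rz": 0, "claw": 0}, {"tx": 0, "ty": 0.006, "tz": 0.0003, "rx": 0, "ry": 0, "rz": 0, "claw": 0}]'

```text
clock: 3.35
eef_pos: [520.8, -0.5, 62.0]
tool_rot: [-3.141, -0.001, -0.052]
force: [-0.1, -0.3, 7.1]
width: -0.2
```

>>> apply_moves --increments '[{"tx": 0, "ty": 0.002, "tz": 0, "rx": 0, "ry": 0, "rz": 0, "claw": 0}, {"tx": 0, "ty": 0.004, "tz": 0, "rx": 0, "ry": 0, "rz": 0, "claw": 0}]'

```text
clock: 3.55
eef_pos: [521.0, 3.3, 62.0]
tool_rot: [-3.142, -0.002, -0.053]
force: [0.4, 0.1, 5.0]
width: 0.2
```

>>> apply_moves --increments '[{"tx": 0, "ty": 0.002, "tz": 0, "rx": 0, "ry": 0, "rz": 0, "claw": 0}, {"tx": 0, "ty": 0.004, "tz": 0, "rx": 0, "ry": 0, "rz": 0, "claw": 0}, {"tx": 0, "ty": 0.006, "tz": 0, "rx": 0, "ry": 0, "rz": 0, "claw": 0}, {"tx": 0, "ty": 0.008, "tz": 0, "rx": 0, "ry": 0, "rz": 0, "claw": 0}]'

```text
clock: 3.95
eef_pos: [521.4, 11.4, 62.0]
tool_rot: [-3.141, -0.002, -0.052]
force: [0.3, -0.1, 5.3]
width: 0.2
```

>>> apply_moves --increments '[{"tx": 0, "ty": -0.002, "tz": 0, "rx": 0, "ry": 0, "rz": 0, "claw": 0}, {"tx": 0, "ty": -0.006, "tz": 0, "rx": 0, "ry": 0, "rz": 0, "claw": 0}, {"tx": 0, "ty": -0.01, "tz": 0, "rx": 0, "ry": 0, "rz": 0, "claw": 0}, {"tx": 0, "ty": -0.014, "tz": 0, "rx": 0, "ry": 0, "rz": 0, "claw": 0}, {"tx": 0, "ty": -0.018, "tz": 0, "rx": 0, "ry": 0, "rz": 0, "claw": 0}]'

```text
clock: 4.45
eef_pos: [520.5, -6.5, 61.9]
tool_rot: [-3.141, -0.001, -0.052]
force: [-0.7, 0.9, 7.7]
width: 0.1
```

>>> apply_moves --increments '[{"tx": 0, "ty": 0, "tz": 0.003, "rx": 0, "ry": 0, "rz": 0, "claw": 0}, {"tx": 0, "ty": 0.009, "tz": 0.003, "rx": 0, "ry": 0, "rz": 0, "claw": 0}, {"tx": 0, "ty": 0.009, "tz": 0.0015, "rx": 0, "ry": 0, "rz": 0, "claw": 0}, {"tx": 0, "ty": 0.009, "tz": 0, "rx": 0, "ry": 0, "rz": 0, "claw": 0}, {"tx": 0, "ty": 0.009, "tz": 0, "rx": 0, "ry": 0, "rz": 0, "claw": 0}]'

```text
clock: 4.95
eef_pos: [520.1, 3.3, 61.7]
tool_rot: [-3.141, 0.0, -0.051]
force: [-1.3, 0.9, 7.0]
width: 0.1
```

>>> apply_moves --increments '[{"tx": 0, "ty": -0.002, "tz": 0, "rx": 0, "ry": 0, "rz": 0, "claw": 0}, {"tx": 0, "ty": -0.004, "tz": 0, "rx": 0, "ry": 0, "rz": 0, "claw": 0}, {"tx": 0, "ty": -0.006, "tz": 0, "rx": 0, "ry": 0, "rz": 0, "claw": 0}, {"tx": 0, "ty": -0.008, "tz": 0, "rx": 0, "ry": 0, "rz": 0, "claw": 0}]'

```text
clock: 5.35
eef_pos: [519.7, -5.4, 61.9]
tool_rot: [-3.141, 0.001, -0.052]
force: [-2.9, 0.7, 8.8]
width: -0.1
```

>>> apply_moves --increments '[{"tx": 0, "ty": -0.002, "tz": 0, "rx": 0, "ry": 0, "rz": 0, "claw": 0}, {"tx": 0, "ty": -0.004, "tz": 0, "rx": 0, "ry": 0, "rz": 0, "claw": 0}, {"tx": 0, "ty": -0.006, "tz": 0, "rx": 0, "ry": 0, "rz": 0, "claw": 0}, {"tx": 0, "ty": -0.008, "tz": 0, "rx": 0, "ry": 0, "rz": 0, "claw": 0}]'

```text
clock: 5.75
eef_pos: [519.3, -13.4, 61.9]
tool_rot: [-3.141, 0.001, -0.052]
force: [-3.8, -0.2, 9.7]
width: 0.2
```

>>> apply_moves --increments '[{"tx": 0, "ty": 0.002, "tz": 0, "rx": 0, "ry": 0, "rz": 0, "claw": 0}, {"tx": 0, "ty": 0.006, "tz": 0, "rx": 0, "ry": 0, "rz": 0, "claw": 0}, {"tx": 0, "ty": 0.01, "tz": 0, "rx": 0, "ry": 0, "rz": 0, "claw": 0}, {"tx": 0, "ty": 0.014, "tz": 0, "rx": 0, "ry": 0, "rz": 0, "claw": 0}, {"tx": 0, "ty": 0.016, "tz": 0, "rx": 0, "ry": 0, "rz": 0, "claw": 0}]'

```text
clock: 6.25
eef_pos: [520.1, 2.7, 61.8]
tool_rot: [-3.142, 0.0, -0.052]
force: [0.2, 0.6, 5.8]
width: -0.2
```

>>> apply_moves --increments '[{"tx": 0, "ty": 0, "tz": 0.015, "rx": 0, "ry": 0, "rz": 0, "claw": 0}, {"tx": -0.01, "ty": 0.04, "tz": 0.015, "rx": 0, "ry": 0, "rz": 1.7, "claw": 0}, {"tx": -0.01, "ty": 0.061, "tz": 0.012, "rx": 0, "ry": 0, "rz": 1.7, "claw": 0}, {"tx": -0.01, "ty": 0.061, "tz": 0.003, "rx": 0, "ry": 0, "rz": 1.7, "claw": 0}, {"tx": -0.01, "ty": 0.061, "tz": 0.001, "rx": 0, "ry": 0, "rz": 1.7, "claw": 0}, {"tx": -0.01, "ty": 0.061, "tz": 0.001, "rx": 0, "ry": 0, "rz": 1.7, "claw": 0}]'

```text
clock: 6.85
eef_pos: [509.8, 62.1, 62.1]
tool_rot: [3.141, 0.001, 0.095]
force: [-0.3, 0.0, 1.2]
width: 0.3
```

>>> apply_moves --increments '[{"tx": 0, "ty": 0, "tz": -0.0005, "rx": 0, "ry": 0, "rz": 0, "claw": 0}, {"tx": 0, "ty": 0, "tz": -0.0005, "rx": 0, "ry": 0, "rz": 0, "claw": 0}]'

```text
clock: 7.05
eef_pos: [509.9, 61.8, 62.0]
tool_rot: [3.141, 0.001, 0.094]
force: [-1.1, -0.3, 4.6]
width: -0.1
```

>>> apply_moves --increments '[{"tx": -0.0002, "ty": 0.002, "tz": 0, "rx": 0, "ry": 0, "rz": 0, "claw": 0}, {"tx": -0.0004, "ty": 0.004, "tz": 0, "rx": 0, "ry": 0, "rz": 0, "claw": 0}, {"tx": -0.0006, "ty": 0.006, "tz": 0, "rx": 0, "ry": 0, "rz": 0, "claw": 0}, {"tx": -0.0008, "ty": 0.008, "tz": 0, "rx": 0, "ry": 0, "rz": 0, "claw": 0}]'

```text
clock: 7.45
eef_pos: [509.0, 70.9, 62.0]
tool_rot: [3.141, 0.001, 0.095]
force: [-1.8, -0.1, 5.5]
width: -0.4
```

>>> apply_moves --increments '[{"tx": -0.0002, "ty": 0.002, "tz": 0, "rx": 0, "ry": 0, "rz": 0, "claw": 0}, {"tx": -0.0005, "ty": 0.005, "tz": 0, "rx": 0, "ry": 0, "rz": 0, "claw": 0}, {"tx": -0.0008, "ty": 0.008, "tz": 0, "rx": 0, "ry": 0, "rz": 0, "claw": 0}, {"tx": -0.001, "ty": 0.01, "tz": 0, "rx": 0, "ry": 0, "rz": 0, "claw": 0}]'

```text
clock: 7.85
eef_pos: [508.0, 81.1, 62.0]
tool_rot: [3.141, 0.001, 0.095]
force: [0.1, -0.7, 4.6]
width: 0.2
```

>>> apply_moves --increments '[{"tx": 0.0002, "ty": -0.002, "tz": 0, "rx": 0, "ry": 0, "rz": 0, "claw": 0}, {"tx": 0.0006, "ty": -0.006, "tz": 0, "rx": 0, "ry": 0, "rz": 0, "claw": 0}, {"tx": 0.001, "ty": -0.01, "tz": 0, "rx": 0, "ry": 0, "rz": 0, "claw": 0}, {"tx": 0.0014, "ty": -0.014, "tz": 0, "rx": 0, "ry": 0, "rz": 0, "claw": 0}, {"tx": 0.0018, "ty": -0.018, "tz": 0, "rx": 0, "ry": 0, "rz": 0, "claw": 0}]'

```text
clock: 8.35
eef_pos: [509.8, 63.1, 61.9]
tool_rot: [-3.142, 0.001, 0.096]
force: [-2.4, 0.2, 5.3]
width: 0.0
```

>>> apply_moves --increments '[{"tx": 0, "ty": 0, "tz": 0.003, "rx": 0, "ry": 0, "rz": 0, "claw": 0}, {"tx": 0, "ty": 0.011, "tz": 0.003, "rx": 0, "ry": 0, "rz": 0, "claw": 0}, {"tx": 0, "ty": 0.011, "tz": 0.0015, "rx": 0, "ry": 0, "rz": 0, "claw": 0}, {"tx": 0, "ty": 0.011, "tz": 0, "rx": 0, "ry": 0, "rz": 0, "claw": 0}, {"tx": 0, "ty": 0.011, "tz": 0, "rx": 0, "ry": 0, "rz": 0, "claw": 0}]'

```text
clock: 8.85
eef_pos: [510.2, 74.6, 61.6]
tool_rot: [-3.142, 0.0, 0.096]
force: [0.4, 0.9, 0.4]
width: -0.0
```

>>> apply_moves --increments '[{"tx": 0.0002, "ty": -0.002, "tz": 0, "rx": 0, "ry": 0, "rz": 0, "claw": 0}, {"tx": 0.0004, "ty": -0.004, "tz": 0, "rx": 0, "ry": 0, "rz": 0, "claw": 0}, {"tx": 0.0006, "ty": -0.006, "tz": 0, "rx": 0, "ry": 0, "rz": 0, "claw": 0}, {"tx": 0.0008, "ty": -0.008, "tz": 0, "rx": 0, "ry": 0, "rz": 0, "claw": 0}]'

```text
clock: 9.25
eef_pos: [511.1, 65.8, 62.0]
tool_rot: [3.141, -0.0, 0.095]
force: [0.0, -0.4, 2.4]
width: 0.3
```

>>> apply_moves --increments '[{"tx": 0.0002, "ty": -0.002, "tz": 0, "rx": 0, "ry": 0, "rz": 0, "claw": 0}, {"tx": 0.0004, "ty": -0.004, "tz": 0, "rx": 0, "ry": 0, "rz": 0, "claw": 0}, {"tx": 0.0006, "ty": -0.006, "tz": 0, "rx": 0, "ry": 0, "rz": 0, "claw": 0}, {"tx": 0.0008, "ty": -0.008, "tz": 0, "rx": 0, "ry": 0, "rz": 0, "claw": 0}]'

```text
clock: 9.65
eef_pos: [511.8, 58.1, 62.0]
tool_rot: [-3.142, -0.0, 0.096]
force: [0.1, 0.1, 4.1]
width: 0.1
```

>>> apply_moves --increments '[{"tx": 0, "ty": 0, "tz": 0.03, "rx": 0, "ry": 0, "rz": 0, "claw": 0}, {"tx": -0.02, "ty": -0.03, "tz": 0.07, "rx": 0, "ry": 0, "rz": -1.1, "claw": 0}, {"tx": -0.045, "ty": -0.06, "tz": 0.1, "rx": 0, "ry": 0, "rz": -1.1, "claw": 0}, {"tx": -0.045, "ty": -0.06, "tz": 0.1, "rx": 0, "ry": 0, "rz": -1.1, "claw": 0}, {"tx": -0.045, "ty": -0.06, "tz": 0.1, "rx": 0, "ry": 0, "rz": -1.1, "claw": 0}]'

```text
clock: 10.15
eef_pos: [466.7, -2.6, 162.7]
tool_rot: [3.142, -0.002, -0.002]
force: [0.2, 0.7, 0.0]
width: -0.2
```

Run:
```python
from h import *
s=read_state();print(s["eef_pos"],s["tool_rot"],s["force"]);c=calibration("wrist");im=get_image("wrist");save("w2",im)
rods(c,im,56)
t=im[225:300,235:275].copy();save("tip",cv2.resize(t,None,fx=8,fy=8,interpolation=2))
print("sq",onplane(c,[[337,46]],62))
```

```text
[466.72296584  -2.62497685 162.65906215] [ 3.14154674e+00 -1.62089037e-03 -2.24402507e-03] [0.16236987 0.67083641 0.00145039]
px [257. 109.] ctr [519.7  -3.9] len 161.0 w 12.3 yaw -2.8
px [352. 111.] ctr [517.2 -82.4] len 160.0 w 14.2 yaw 0.45
px [181. 122.] ctr [510.3  58.1] len 160.0 w 12.4 yaw 5.62
sq [[576.94804741 -64.8171908   62.        ]]
```

>>> apply_moves --increments '[{"tx": 0.02, "ty": -0.04, "tz": -0.02, "rx": 0, "ry": 0, "rz": 0.1, "claw": 0}, {"tx": 0.05, "ty": -0.084, "tz": -0.04, "rx": 0, "ry": 0, "rz": 0.1, "claw": 0}, {"tx": 0.05, "ty": -0.084, "tz": -0.075, "rx": 0, "ry": 0, "rz": 0.1, "claw": 0}, {"tx": 0.05, "ty": -0.084, "tz": -0.09, "rx": 0, "ry": 0, "rz": 0.1, "claw": 0}, {"tx": 0.05, "ty": -0.084, "tz": -0.097, "rx": 0, "ry": 0, "rz": 0.1, "claw": 0}, {"tx": 0.05, "ty": -0.084, "tz": -0.099, "rx": 0, "ry": 0, "rz": 0.1, "claw": 0}, {"tx": 0.05, "ty": -0.084, "tz": -0.099, "rx": 0, "ry": 0, "rz": 0.1, "claw": 0}]'

```text
clock: 10.9
eef_pos: [516.4, -84.5, 62.4]
tool_rot: [-3.141, 0.002, 0.01]
force: [0.4, -1.0, -1.0]
width: 0.3
```

>>> apply_moves --increments '[{"tx": 0, "ty": -0.003, "tz": 0.001, "rx": 0, "ry": 0, "rz": 0, "claw": 0}, {"tx": 0, "ty": -0.003, "tz": -0.0005, "rx": 0, "ry": 0, "rz": 0, "claw": 0}, {"tx": 0, "ty": -0.003, "tz": -0.0005, "rx": 0, "ry": 0, "rz": 0, "claw": 0}]'

```text
clock: 11.2
eef_pos: [517.0, -88.5, 62.4]
tool_rot: [-3.142, -0.0, 0.009]
force: [0.2, 0.9, -0.4]
width: -0.3
```

>>> apply_moves --increments '[{"tx": 0, "ty": 0, "tz": -0.0004, "rx": 0, "ry": 0, "rz": 0, "claw": 0}, {"tx": 0, "ty": 0, "tz": -0.0004, "rx": 0, "ry": 0, "rz": 0, "claw": 0}]'

```text
clock: 11.4
eef_pos: [517.0, -88.6, 62.1]
tool_rot: [-3.142, -0.0, 0.009]
force: [0.5, 0.2, 1.1]
width: -0.1
```

>>> apply_moves --increments '[{"tx": 0, "ty": 0, "tz": -0.0004, "rx": 0, "ry": 0, "rz": 0, "claw": 0}, {"tx": 0, "ty": 0.001, "tz": -0.0004, "rx": 0, "ry": 0, "rz": 0, "claw": 0}]'

```text
clock: 11.6
eef_pos: [517.0, -88.0, 61.9]
tool_rot: [3.141, -0.001, 0.008]
force: [-0.9, -0.1, 3.9]
width: 0.2
```

>>> apply_moves --increments '[{"tx": 0, "ty": 0.002, "tz": 0, "rx": 0, "ry": 0, "rz": 0, "claw": 0}, {"tx": 0, "ty": 0.004, "tz": 0, "rx": 0, "ry": 0, "rz": 0, "claw": 0}, {"tx": 0, "ty": 0.006, "tz": 0, "rx": 0, "ry": 0, "rz": 0, "claw": 0}, {"tx": 0, "ty": 0.008, "tz": 0, "rx": 0, "ry": 0, "rz": 0, "claw": 0}]'

```text
clock: 12.0
eef_pos: [516.9, -79.5, 61.9]
tool_rot: [3.142, -0.0, 0.009]
force: [-0.4, -0.7, 5.3]
width: 0.4
```

>>> apply_moves --increments '[{"tx": 0, "ty": 0.002, "tz": 0, "rx": 0, "ry": 0, "rz": 0, "claw": 0}, {"tx": 0, "ty": 0.004, "tz": 0, "rx": 0, "ry": 0, "rz": 0, "claw": 0}, {"tx": 0, "ty": 0.006, "tz": 0, "rx": 0, "ry": 0, "rz": 0, "claw": 0}, {"tx": 0, "ty": 0.008, "tz": 0, "rx": 0, "ry": 0, "rz": 0, "claw": 0}]'

```text
clock: 12.4
eef_pos: [516.9, -71.5, 61.9]
tool_rot: [3.142, -0.0, 0.009]
force: [-1.2, 0.1, 5.4]
width: -0.2
```

>>> apply_moves --increments '[{"tx": 0, "ty": -0.002, "tz": 0, "rx": 0, "ry": 0, "rz": 0, "claw": 0}, {"tx": 0, "ty": -0.006, "tz": 0, "rx": 0, "ry": 0, "rz": 0, "claw": 0}, {"tx": 0, "ty": -0.01, "tz": 0, "rx": 0, "ry": 0, "rz": 0, "claw": 0}, {"tx": 0, "ty": -0.014, "tz": 0, "rx": 0, "ry": 0, "rz": 0, "claw": 0}, {"tx": 0, "ty": -0.017, "tz": 0, "rx": 0, "ry": 0, "rz": 0, "claw": 0}]'

```text
clock: 12.9
eef_pos: [517.0, -88.6, 61.9]
tool_rot: [-3.141, -0.001, 0.009]
force: [-0.8, -0.6, 5.9]
width: 0.1
```

>>> apply_moves --increments '[{"tx": 0, "ty": 0, "tz": 0.003, "rx": 0, "ry": 0, "rz": 0, "claw": 0}, {"tx": 0, "ty": 0.01, "tz": 0.003, "rx": 0, "ry": 0, "rz": 0, "claw": 0}, {"tx": 0, "ty": 0.01, "tz": 0.0015, "rx": 0, "ry": 0, "rz": 0, "claw": 0}, {"tx": 0, "ty": 0.01, "tz": 0, "rx": 0, "ry": 0, "rz": 0, "claw": 0}, {"tx": 0, "ty": 0.01, "tz": 0, "rx": 0, "ry": 0, "rz": 0, "claw": 0}]'

```text
clock: 13.4
eef_pos: [516.7, -77.9, 62.0]
tool_rot: [-3.141, 0.0, 0.01]
force: [-0.7, 1.6, 6.6]
width: 0.2
```

>>> apply_moves --increments '[{"tx": 0, "ty": -0.002, "tz": 0, "rx": 0, "ry": 0, "rz": 0, "claw": 0}, {"tx": 0, "ty": -0.004, "tz": 0, "rx": 0, "ry": 0, "rz": 0, "claw": 0}, {"tx": 0, "ty": -0.006, "tz": 0, "rx": 0, "ry": 0, "rz": 0, "claw": 0}]'

```text
clock: 13.7
eef_pos: [516.8, -83.7, 62.4]
tool_rot: [-3.141, -0.0, 0.01]
force: [-1.8, 2.5, 13.7]
width: -0.2
```

Rod 3 (y≈-82) rose clearly, with force going from 6.6 to 13.7 N within 6 mm and the tip lifting. The other two stayed even, so this one is warped. I'll roll it back, lift off, open and grasp it.

>>> apply_moves --increments '[{"tx": 0, "ty": 0.003, "tz": 0, "rx": 0, "ry": 0, "rz": 0, "claw": 0}, {"tx": 0, "ty": 0.006, "tz": 0, "rx": 0, "ry": 0, "rz": 0, "claw": 0}, {"tx": 0, "ty": 0.006, "tz": 0.02, "rx": 0, "ry": 0, "rz": 0, "claw": 0}, {"tx": 0, "ty": 0.0015, "tz": 0.03, "rx": 0, "ry": 0, "rz": 0, "claw": 0.045}, {"tx": 0, "ty": 0.0015, "tz": 0.03, "rx": 0, "ry": 0, "rz": 0, "claw": 0.045}, {"tx": 0, "ty": 0.0015, "tz": 0.03, "rx": 0, "ry": 0, "rz": 0, "claw": 0.045}, {"tx": 0, "ty": 0.0015, "tz": 0.03, "rx": 0, "ry": 0, "rz": 0, "claw": 0.045}]'

```text
clock: 14.4
eef_pos: [516.3, -83.3, 91.0]
tool_rot: [-3.141, 0.001, 0.008]
force: [-0.3, 0.2, -0.6]
width: 45.1
```

>>> apply_moves --increments '[{"tx": 0.0005, "ty": 0.001, "tz": -0.015, "rx": 0, "ry": 0, "rz": 0, "claw": 0.045}, {"tx": 0.0005, "ty": 0.001, "tz": -0.03, "rx": 0, "ry": 0, "rz": 0, "claw": 0.045}, {"tx": 0.0005, "ty": 0.001, "tz": -0.036, "rx": 0, "ry": 0, "rz": 0, "claw": 0.045}, {"tx": 0.0005, "ty": 0.001, "tz": -0.038, "rx": 0, "ry": 0, "rz": 0, "claw": 0.045}, {"tx": 0.0005, "ty": 0.001, "tz": -0.0385, "rx": 0, "ry": 0, "rz": 0, "claw": 0.045}, {"tx": 0.0005, "ty": 0.001, "tz": -0.0385, "rx": 0, "ry": 0, "rz": 0, "claw": 0.045}]'

```text
clock: 15.0
eef_pos: [517.5, -82.3, 53.4]
tool_rot: [3.141, -0.001, 0.008]
force: [1.2, 0.4, 0.1]
width: 45.4
```

>>> apply_moves --increments '[{"tx": 0, "ty": 0, "tz": 0, "rx": 0, "ry": 0, "rz": 0, "claw": 0.02}, {"tx": 0, "ty": 0, "tz": 0, "rx": 0, "ry": 0, "rz": 0, "claw": 0.015}, {"tx": 0, "ty": 0, "tz": 0, "rx": 0, "ry": 0, "rz": 0, "claw": 0.005}, {"tx": 0, "ty": 0, "tz": 0, "rx": 0, "ry": 0, "rz": 0, "claw": 0.0}, {"tx": 0, "ty": 0, "tz": 0, "rx": 0, "ry": 0, "rz": 0, "claw": 0.0}, {"tx": 0, "ty": 0, "tz": 0, "rx": 0, "ry": 0, "rz": 0, "claw": 0.0}]'

```text
clock: 15.6
eef_pos: [517.5, -82.3, 53.7]
tool_rot: [3.142, -0.001, 0.008]
force: [-1.4, 0.6, 5.9]
width: 9.4
```

>>> apply_moves --increments '[{"tx": 0, "ty": 0, "tz": 0, "rx": 0, "ry": 0, "rz": 0, "claw": 0.03}, {"tx": 0, "ty": 0, "tz": 0, "rx": 0, "ry": 0, "rz": 0, "claw": 0.03}, {"tx": 0, "ty": 0, "tz": -0.001, "rx": 0, "ry": 0, "rz": 0, "claw": 0.03}, {"tx": 0, "ty": 0, "tz": -0.003, "rx": 0, "ry": 0, "rz": 0, "claw": 0.03}, {"tx": 0, "ty": 0, "tz": -0.003, "rx": 0, "ry": 0, "rz": 0, "claw": 0.03}]'

```text
clock: 16.1
eef_pos: [517.1, -82.3, 49.8]
tool_rot: [-3.142, 0.0, 0.009]
force: [0.1, 0.5, 0.4]
width: 30.1
```

>>> apply_moves --increments '[{"tx": 0, "ty": 0, "tz": 0, "rx": 0, "ry": 0, "rz": 0, "claw": 0.02}, {"tx": 0, "ty": 0, "tz": 0, "rx": 0, "ry": 0, "rz": 0, "claw": 0.013}, {"tx": 0, "ty": 0, "tz": 0, "rx": 0, "ry": 0, "rz": 0, "claw": 0.01}, {"tx": 0, "ty": 0, "tz": 0, "rx": 0, "ry": 0, "rz": 0, "claw": 0.0}, {"tx": 0, "ty": 0, "tz": 0, "rx": 0, "ry": 0, "rz": 0, "claw": 0.0}]'

```text
clock: 16.6
eef_pos: [517.7, -82.3, 50.6]
tool_rot: [3.141, -0.001, 0.008]
force: [-0.6, 0.4, 5.8]
width: 9.4
```

>>> apply_moves --increments '[{"tx": 0, "ty": 0, "tz": 0.002, "rx": 0, "ry": 0, "rz": 0, "claw": 0}, {"tx": 0, "ty": 0, "tz": 0.005, "rx": 0, "ry": 0, "rz": 0, "claw": 0}, {"tx": 0, "ty": 0, "tz": 0.01, "rx": 0, "ry": 0, "rz": 0, "claw": 0}, {"tx": 0, "ty": 0, "tz": 0.01, "rx": 0, "ry": 0, "rz": 0, "claw": 0}]'

```text
clock: 17.0
eef_pos: [517.6, -82.3, 60.6]
tool_rot: [3.141, -0.001, 0.009]
force: [0.0, -0.7, -0.9]
width: 9.6
```

Run:
```python
from h import *
s=read_state();print(s["eef_pos"],s["force"],s["torque"],s["width"]);im=get_image("wrist");save("w3",im)
```

```text
[517.5550093  -82.29395856  60.63464105] [ 0.03757183 -0.73162071 -0.89580773] [ 0.05106114 -0.02321939  0.05300353] 9.646546921318183
```

View pics/w3.png

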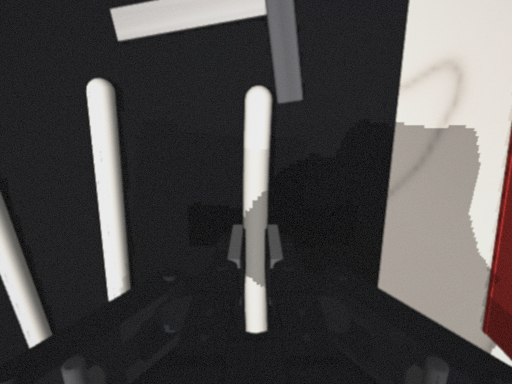

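The warped rod is held centrally between the pads, from tip (258,95) to end (256,330), and it is level. I'll lift it and move toward the tray.

>>> apply_moves --increments '[{"tx": 0, "ty": 0, "tz": 0.02, "rx": 0, "ry": 0, "rz": 0, "claw": 0}, {"tx": 0, "ty": 0, "tz": 0.045, "rx": 0, "ry": 0, "rz": 0, "claw": 0}, {"tx": 0, "ty": -0.02, "tz": 0.07, "rx": 0, "ry": 0, "rz": 0.3, "claw": 0}, {"tx": 0, "ty": -0.05, "tz": 0.08, "rx": 0, "ry": 0, "rz": 0.6, "claw": 0}, {"tx": 0, "ty": -0.085, "tz": 0.08, "rx": 0, "ry": 0, "rz": 0.9, "claw": 0}, {"tx": 0, "ty": -0.12, "tz": 0.08, "rx": 0, "ry": 0, "rz": 1.2, "claw": 0}, {"tx": 0, "ty": -0.155, "tz": 0.08, "rx": 0, "ry": 0, "rz": 1.4, "claw": 0}, {"tx": 0, "ty": -0.19, "tz": 0.08, "rx": 0, "ry": 0, "rz": 1.4, "claw": 0}, {"tx": 0, "ty": -0.22, "tz": 0.08, "rx": 0, "ry": 0, "rz": 1.4, "claw": 0}, {"tx": 0, "ty": -0.24, "tz": 0.08, "rx": 0, "ry": 0, "rz": 1.4, "claw": 0}, {"tx": 0, "ty": -0.25, "tz": 0.08, "rx": 0, "ry": 0, "rz": 1.4, "claw": 0}, {"tx": 0, "ty": -0.25, "tz": 0.08, "rx": 0, "ry": 0, "rz": 1.4, "claw": 0}]'

```text
clock: 18.25
eef_pos: [517.0, -333.0, 139.9]
tool_rot: [-3.142, 0.0, 0.129]
force: [-0.6, 0.0, -1.7]
width: 9.4
```

Run:
```python
from h import *
s=read_state();print(s["eef_pos"],s["tool_rot"],s["force"],s["width"]);c=calibration("wrist");im=get_image("wrist");save("w4",im)
```

```text
[ 516.96654082 -332.95867317  139.86369837] [-3.14153154e+00  2.57022087e-04  1.29260558e-01] [-0.60694128  0.00967328 -1.69161144] 9.43023299252612
```

View pics/w4.png

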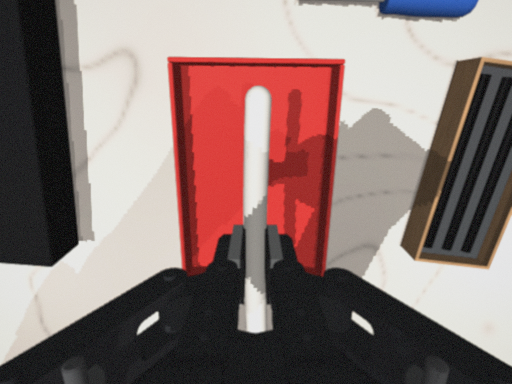

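The held rod lies over the red tray, whose rim corners are at (169,61), (343,62), (184,272) and (325,275). I'll work out the offset.

Run:
```python
from h import *
c=calibration("wrist");p=onplane(c,[[169,61],[343,62],[325,275],[184,272]],34)[:,:2];print(p.round(0),p.mean(0))
print(onplane(c,[[184,272]],4))
```

```text
[[ 608. -251.]
 [ 625. -386.]
 [ 434. -411.]
 [ 419. -274.]] [ 521.39721521 -330.62950899]
[[ 398.05479231 -268.43444457    4.        ]]
```

>>> apply_moves --increments '[{"tx": -0.003, "ty": 0, "tz": -0.02, "rx": 0, "ry": 0, "rz": 0, "claw": 0}, {"tx": -0.005, "ty": 0, "tz": -0.045, "rx": 0, "ry": 0, "rz": 0, "claw": 0}, {"tx": -0.005, "ty": 0, "tz": -0.07, "rx": 0, "ry": 0, "rz": 0, "claw": 0}, {"tx": -0.005, "ty": 0, "tz": -0.095, "rx": 0, "ry": 0, "rz": 0, "claw": 0}, {"tx": -0.005, "ty": 0, "tz": -0.113, "rx": 0, "ry": 0, "rz": 0, "claw": 0}, {"tx": -0.005, "ty": 0, "tz": -0.123, "rx": 0, "ry": 0, "rz": 0, "claw": 0}, {"tx": -0.005, "ty": 0, "tz": -0.129, "rx": 0, "ry": 0, "rz": 0, "claw": 0}, {"tx": -0.005, "ty": 0, "tz": -0.131, "rx": 0, "ry": 0, "rz": 0, "claw": 0}, {"tx": -0.005, "ty": 0, "tz": -0.131, "rx": 0, "ry": 0, "rz": 0, "claw": 0}]'

```text
clock: 19.2
eef_pos: [512.8, -332.0, 9.6]
tool_rot: [3.141, -0.001, 0.131]
force: [-0.4, -0.4, -1.9]
width: 9.3
```

>>> apply_moves --increments '[{"tx": 0, "ty": 0, "tz": -0.002, "rx": 0, "ry": 0, "rz": 0, "claw": 0}, {"tx": 0, "ty": 0, "tz": -0.003, "rx": 0, "ry": 0, "rz": 0, "claw": 0}, {"tx": 0, "ty": 0, "tz": -0.003, "rx": 0, "ry": 0, "rz": 0, "claw": 0}]'

```text
clock: 19.5
eef_pos: [512.3, -332.4, 6.4]
tool_rot: [3.141, -0.0, 0.131]
force: [-0.0, 0.4, -0.3]
width: 9.6
```

>>> apply_moves --increments '[{"tx": 0, "ty": 0, "tz": -0.001, "rx": 0, "ry": 0, "rz": 0, "claw": 0}, {"tx": 0, "ty": 0, "tz": -0.001, "rx": 0, "ry": 0, "rz": 0, "claw": 0}]'

```text
clock: 19.7
eef_pos: [512.2, -332.3, 5.1]
tool_rot: [3.142, -0.0, 0.131]
force: [-0.5, 1.5, -0.5]
width: 9.3
```

>>> apply_moves --increments '[{"tx": 0, "ty": 0, "tz": -0.0005, "rx": 0, "ry": 0, "rz": 0, "claw": 0}, {"tx": 0, "ty": 0, "tz": -0.0005, "rx": 0, "ry": 0, "rz": 0, "claw": 0.011}, {"tx": 0, "ty": 0, "tz": -0.0005, "rx": 0, "ry": 0, "rz": 0, "claw": 0.016}, {"tx": 0, "ty": 0, "tz": -0.0005, "rx": 0, "ry": 0, "rz": 0, "claw": 0.03}, {"tx": 0, "ty": 0, "tz": -0.0005, "rx": 0, "ry": 0, "rz": 0, "claw": 0.03}, {"tx": 0, "ty": 0, "tz": 0.005, "rx": 0, "ry": 0, "rz": 0, "claw": 0.03}, {"tx": 0, "ty": 0, "tz": 0.03, "rx": 0, "ry": 0, "rz": 0, "claw": 0.03}, {"tx": 0, "ty": 0, "tz": 0.07, "rx": 0, "ry": 0, "rz": 0, "claw": 0.03}, {"tx": 0, "ty": 0, "tz": 0.115, "rx": 0, "ry": 0, "rz": 0, "claw": 0.045}, {"tx": 0, "ty": 0.0, "tz": 0.13, "rx": 0, "ry": 0, "rz": 0, "claw": 0.045}, {"tx": 0, "ty": 0.0, "tz": 0.13, "rx": 0, "ry": 0, "rz": 0, "claw": 0.045}]'

```text
clock: 20.8
eef_pos: [514.1, -333.5, 138.7]
tool_rot: [3.137, -0.005, 0.131]
force: [1.2, -0.2, -0.2]
width: 45.2
```

Run:
```python
from h import *
s=read_state();print(s["eef_pos"],s["tool_rot"],s["force"],s["width"]);c=calibration("wrist");im=get_image("wrist");save("w5",im)
c2=calibration("side");s2=get_image("side");save("s5",s2)
g=((s2.min(2)>110)).astype(np.uint8);m=np.zeros_like(g);cv2.fillPoly(m,[np.array([[205,290],[268,266],[290,300],[227,330]])],1);rods(c2,s2,10,m,100)
```

```text
[ 514.13913331 -333.45958995  138.68921625] [ 3.13742561 -0.00522944  0.13055431] [ 1.17369015 -0.22480058 -0.20622548] 45.190263975687145
px [246. 298.] ctr [ 510.3 -332.9] len 157.0 w 16.2 yaw 7.53
```

View pics/w5.png

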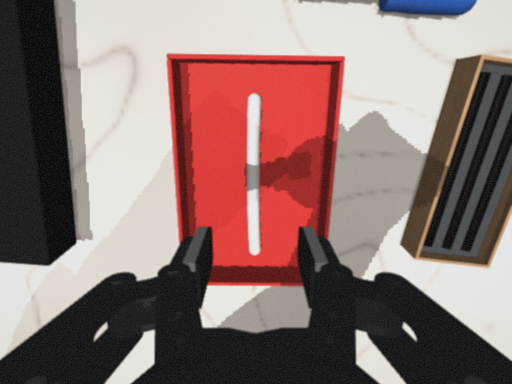

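The warped rod lies flat in the middle of the red tray, at (254,175) in the image. Next I go for the rod nearest the frame.

>>> apply_moves --increments '[{"tx": 0, "ty": 0.04, "tz": 0, "rx": 0, "ry": 0, "rz": -0.1, "claw": 0.045}, {"tx": 0, "ty": 0.085, "tz": 0, "rx": 0, "ry": 0, "rz": -0.2, "claw": 0.045}, {"tx": 0, "ty": 0.13, "tz": 0, "rx": 0, "ry": 0, "rz": -0.38, "claw": 0.045}, {"tx": 0, "ty": 0.175, "tz": 0, "rx": 0, "ry": 0, "rz": -0.38, "claw": 0.045}, {"tx": 0, "ty": 0.22, "tz": 0, "rx": 0, "ry": 0, "rz": -0.38, "claw": 0.045}, {"tx": 0, "ty": 0.265, "tz": 0, "rx": 0, "ry": 0, "rz": -0.38, "claw": 0.045}, {"tx": -0.002, "ty": 0.31, "tz": 0, "rx": 0, "ry": 0, "rz": -0.38, "claw": 0.045}, {"tx": -0.003, "ty": 0.35, "tz": 0, "rx": 0, "ry": 0, "rz": -0.38, "claw": 0.045}, {"tx": -0.003, "ty": 0.38, "tz": -0.01, "rx": 0, "ry": 0, "rz": -0.38, "claw": 0.045}, {"tx": -0.003, "ty": 0.391, "tz": -0.03, "rx": 0, "ry": 0, "rz": -0.38, "claw": 0.045}, {"tx": -0.003, "ty": 0.391, "tz": -0.05, "rx": 0, "ry": 0, "rz": -0.38, "claw": 0.045}, {"tx": -0.003, "ty": 0.391, "tz": -0.06, "rx": 0, "ry": 0, "rz": -0.38, "claw": 0.045}]'

```text
clock: 22.1
eef_pos: [507.0, 59.1, 72.4]
tool_rot: [3.141, 0.005, 0.099]
force: [-0.0, -0.2, -0.6]
width: 45.3
```

>>> apply_moves --increments '[{"tx": 0, "ty": 0, "tz": 0, "rx": 0, "ry": 0, "rz": 0, "claw": 0.045}, {"tx": 0, "ty": 0, "tz": 0, "rx": 0, "ry": 0, "rz": 0, "claw": 0.045}]'

```text
clock: 22.3
eef_pos: [509.0, 58.1, 74.8]
tool_rot: [3.141, 0.001, 0.097]
force: [0.4, -0.3, -0.4]
width: 45.2
```

>>> apply_moves --increments '[{"tx": 0.001, "ty": 0, "tz": -0.01, "rx": 0, "ry": 0, "rz": 0, "claw": 0.045}, {"tx": 0.001, "ty": 0, "tz": -0.018, "rx": 0, "ry": 0, "rz": 0, "claw": 0.045}, {"tx": 0.001, "ty": 0, "tz": -0.022, "rx": 0, "ry": 0, "rz": 0, "claw": 0.045}, {"tx": 0.001, "ty": 0, "tz": -0.0235, "rx": 0, "ry": 0, "rz": 0, "claw": 0.03}, {"tx": 0.001, "ty": 0, "tz": -0.0235, "rx": 0, "ry": 0, "rz": 0, "claw": 0.03}, {"tx": 0.001, "ty": 0, "tz": -0.0235, "rx": 0, "ry": 0, "rz": 0, "claw": 0.03}]'

```text
clock: 22.9
eef_pos: [510.4, 58.8, 51.7]
tool_rot: [-3.142, -0.0, 0.098]
force: [1.6, 0.8, 0.2]
width: 30.1
```

>>> apply_moves --increments '[{"tx": 0, "ty": 0, "tz": 0, "rx": 0, "ry": 0, "rz": 0, "claw": 0.02}, {"tx": 0, "ty": 0, "tz": 0, "rx": 0, "ry": 0, "rz": 0, "claw": 0.013}, {"tx": 0, "ty": 0, "tz": 0, "rx": 0, "ry": 0, "rz": 0, "claw": 0.01}, {"tx": 0, "ty": 0, "tz": 0, "rx": 0, "ry": 0, "rz": 0, "claw": 0.0}, {"tx": 0, "ty": 0, "tz": 0, "rx": 0, "ry": 0, "rz": 0, "claw": 0.0}]'

```text
clock: 23.4
eef_pos: [510.4, 58.8, 52.0]
tool_rot: [-3.142, -0.001, 0.098]
force: [-0.2, 0.2, 5.2]
width: 9.5
```

>>> apply_moves --increments '[{"tx": 0, "ty": 0, "tz": 0.004, "rx": 0, "ry": 0, "rz": 0, "claw": 0}, {"tx": 0, "ty": 0, "tz": 0.015, "rx": 0, "ry": 0, "rz": 0, "claw": 0}, {"tx": 0, "ty": 0, "tz": 0.04, "rx": 0, "ry": 0, "rz": 0, "claw": 0}, {"tx": -0.01, "ty": 0, "tz": 0.07, "rx": 0, "ry": 0, "rz": 0, "claw": 0}, {"tx": -0.025, "ty": 0.03, "tz": 0.1, "rx": 0, "ry": 0, "rz": 0, "claw": 0}, {"tx": -0.04, "ty": 0.065, "tz": 0.12, "rx": 0, "ry": 0, "rz": 0, "claw": 0}, {"tx": -0.05, "ty": 0.1, "tz": 0.13, "rx": 0, "ry": 0, "rz": 0, "claw": 0}, {"tx": -0.05, "ty": 0.125, "tz": 0.13, "rx": 0, "ry": 0, "rz": 0, "claw": 0}, {"tx": -0.05, "ty": 0.14, "tz": 0.13, "rx": 0, "ry": 0, "rz": 0, "claw": 0}, {"tx": -0.05, "ty": 0.14, "tz": 0.13, "rx": 0, "ry": 0, "rz": 0, "claw": 0}]'

```text
clock: 24.4
eef_pos: [460.2, 200.8, 181.8]
tool_rot: [-3.141, -0.001, 0.101]
force: [-0.2, -0.4, -0.6]
width: 9.3
```

Run:
```python
from h import *
c=calibration("side");print(onplane(c,[[162.9,137.9],[175.7,157.9],[226.6,140.7],[212.3,122.1]],10).round(0))
s=read_state();print(s["eef_pos"],s["tool_rot"],s["force"],s["width"]);c=calibration("wrist");np.save("c6.npy",c,allow_pickle=True);im=get_image("wrist");save("w6",im)
save("w6b",cv2.resize(im[0:300,0:330],None,fx=2,fy=2,interpolation=2))
```

```text
[[414. 389.  10.]
 [439. 260.  10.]
 [634. 298.  10.]
 [613. 429.  10.]]
[460.15323996 200.84888802 181.84431333] [-3.14059257e+00 -6.35108886e-04  1.01068619e-01] [-0.23176057 -0.37918502 -0.55636061] 9.34467356695218
```

View pics/w6b.png

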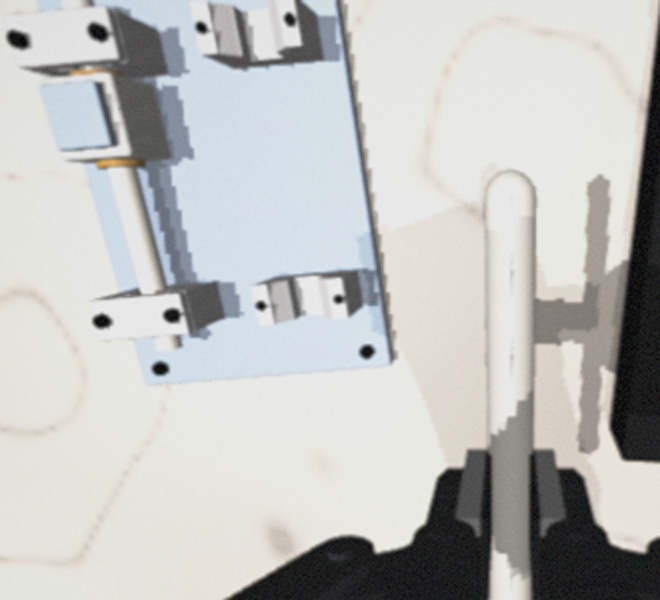

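Saddle top holes in the 2× crop are at (261,305) and (339,298) for the near saddle, and (201,28) and (290,19) for the far one. I'll cast rays from those at z=42.

Run:
```python
from h import *
c=np.load("c6.npy",allow_pickle=True).item()
h=np.array([[261,305],[339,298],[201,28],[290,19]])/2-0.25
p=onplane(c,h,42)[:,:2];print(p.round(1));a=p[:2].mean(0);b=p[2:].mean(0)
print("near",a,"far",b,"mid",(a+b)/2,"dist",np.linalg.norm(b-a),"yaw",np.degrees(np.arctan2(*(b-a)[::-1])), "hole gaps",np.linalg.norm(p[0]-p[1]),np.linalg.norm(p[2]-p[3]))
q=onplane(c,np.array([[367,352],[161,368]])/2,10)[:,:2];print(q,np.linalg.norm(q[0]-q[1]))
```

```text
[[469.4 324. ]
 [476.7 286.3]
 [587.2 346.5]
 [594.4 308.7]]
near [473.03355681 305.16710788] far [590.79383319 327.61585953] mid [531.913695  316.3914837] dist 119.88089565878455 yaw 10.792853443046921 hole gaps 38.39643733668143 38.45259582307876
[[441.02570222 278.9588929 ]
 [420.08850316 393.31174658]] 116.25378036768892
```

>>> apply_moves --increments '[{"tx": 0.015, "ty": 0.02, "tz": 0, "rx": 0, "ry": 0, "rz": 0.3, "claw": 0}, {"tx": 0.035, "ty": 0.05, "tz": -0.01, "rx": 0, "ry": 0, "rz": 0.6, "claw": 0}, {"tx": 0.055, "ty": 0.085, "tz": -0.03, "rx": 0, "ry": 0, "rz": 0.9, "claw": 0}, {"tx": 0.068, "ty": 0.107, "tz": -0.055, "rx": 0, "ry": 0, "rz": 1.0, "claw": 0}, {"tx": 0.0717, "ty": 0.1156, "tz": -0.075, "rx": 0, "ry": 0, "rz": 1.0, "claw": 0}, {"tx": 0.0717, "ty": 0.1156, "tz": -0.085, "rx": 0, "ry": 0, "rz": 1.0, "claw": 0}, {"tx": 0.0717, "ty": 0.1156, "tz": -0.09, "rx": 0, "ry": 0, "rz": 1.0, "claw": 0}, {"tx": 0.0717, "ty": 0.1156, "tz": -0.09, "rx": 0, "ry": 0, "rz": 1.0, "claw": 0}, {"tx": 0.0717, "ty": 0.1156, "tz": -0.09, "rx": 0, "ry": 0, "rz": 1.0, "claw": 0}]'

```text
clock: 25.35
eef_pos: [532.6, 313.2, 92.6]
tool_rot: [3.141, -0.001, 0.183]
force: [0.6, -0.1, -0.9]
width: 9.3
```

Run:
```python
from h import *
s=read_state();print(s["eef_pos"],s["tool_rot"],s["force"],s["width"]);c=calibration("wrist");np.save("c7.npy",c,allow_pickle=True);im=get_image("wrist");save("w7",im)
save("w7b",cv2.resize(im[60:360,100:400],None,fx=2,fy=2,interpolation=2))
```

```text
[532.60615569 313.17360645  92.60582659] [ 3.14131803e+00 -1.07674822e-03  1.83311805e-01] [ 0.61016237 -0.06016853 -0.91277831] 9.348856170675555
```

View pics/w7b.png

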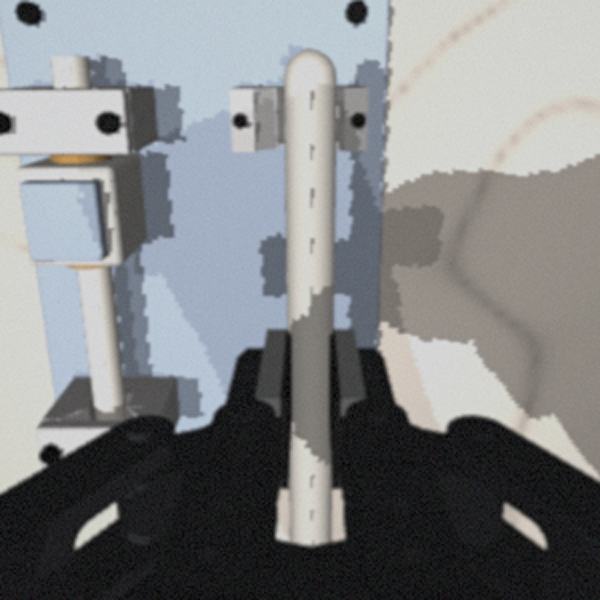

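The far saddle's holes are at crop (240,121) and (358,121). The rod axis is at about column 311, with its ends at (310,50) and (311,545).

Run:
```python
from h import *
c=np.load("c7.npy",allow_pickle=True).item()
f=lambda a:np.array(a)/2-0.25+np.array([100,60])
h=onplane(c,f([[240,121],[358,121]]),42)[:,:2];F=h.mean(0);print(h,F)
yaw=np.radians(10.79);u=np.array([np.cos(yaw),np.sin(yaw)]);print("seat from far",F-60*u)
r=onplane(c,f([[310.5,52],[311,543]]),96.6)[:,:2];print("rod",r,r.mean(0),np.degrees(np.arctan2(*(r[0]-r[1])[::-1])),np.linalg.norm(r[0]-r[1]))
s=read_state();print(s["eef_pos"],s["tool_rot"])
```

```text
[[587.00067483 346.30918267]
 [593.91386499 308.8990697 ]] [590.45726991 327.60412618]
seat from far [531.51807351 316.37153397]
rod [[610.42169335 327.51204081]
 [477.10144274 302.71371542]] [543.76156804 315.11287811] 10.536923128706452 135.6069547098292
[532.65679847 313.64038559  92.79668141] [-3.14142055e+00 -1.55251704e-03  1.83662369e-01]
```

>>> apply_moves --increments '[{"tx": -0.0005, "ty": 0.0015, "tz": -0.01, "rx": 0, "ry": 0, "rz": 0.05, "claw": 0}, {"tx": -0.0005, "ty": 0.0032, "tz": -0.025, "rx": 0, "ry": 0, "rz": 0.05, "claw": 0}, {"tx": -0.0005, "ty": 0.0032, "tz": -0.038, "rx": 0, "ry": 0, "rz": 0.05, "claw": 0}, {"tx": -0.0005, "ty": 0.0032, "tz": -0.046, "rx": 0, "ry": 0, "rz": 0.05, "claw": 0}, {"tx": -0.0005, "ty": 0.0032, "tz": -0.05, "rx": 0, "ry": 0, "rz": 0.05, "claw": 0}, {"tx": -0.0005, "ty": 0.0032, "tz": -0.05, "rx": 0, "ry": 0, "rz": 0.05, "claw": 0}, {"tx": -0.0005, "ty": 0.0032, "tz": -0.05, "rx": 0, "ry": 0, "rz": 0.05, "claw": 0}]'

```text
clock: 26.1
eef_pos: [531.7, 317.6, 41.7]
tool_rot: [-3.142, -0.0, 0.189]
force: [0.4, 0.8, -1.0]
width: 9.5
```

>>> apply_moves --increments '[{"tx": 0, "ty": -0.001, "tz": -0.002, "rx": 0, "ry": 0, "rz": 0, "claw": 0}, {"tx": 0, "ty": -0.001, "tz": -0.004, "rx": 0, "ry": 0, "rz": 0, "claw": 0}, {"tx": 0, "ty": -0.001, "tz": -0.006, "rx": 0, "ry": 0, "rz": 0, "claw": 0}, {"tx": 0, "ty": -0.001, "tz": -0.006, "rx": 0, "ry": 0, "rz": 0, "claw": 0}]'

```text
clock: 26.5
eef_pos: [531.3, 316.5, 35.4]
tool_rot: [3.141, 0.0, 0.189]
force: [-0.5, -0.9, -1.1]
width: 9.1
```

>>> apply_moves --increments '[{"tx": 0, "ty": 0, "tz": -0.0015, "rx": 0, "ry": 0, "rz": 0, "claw": 0}, {"tx": 0, "ty": 0, "tz": -0.003, "rx": 0, "ry": 0, "rz": 0, "claw": 0}, {"tx": 0, "ty": 0, "tz": -0.003, "rx": 0, "ry": 0, "rz": 0, "claw": 0}]'

```text
clock: 26.8
eef_pos: [531.3, 316.5, 32.4]
tool_rot: [3.141, 0.0, 0.189]
force: [-0.0, 0.2, -0.1]
width: 8.6
```

>>> apply_moves --increments '[{"tx": 0, "ty": 0, "tz": -0.0015, "rx": 0, "ry": 0, "rz": 0, "claw": 0}, {"tx": 0, "ty": 0, "tz": -0.003, "rx": 0, "ry": 0, "rz": 0, "claw": 0}, {"tx": 0, "ty": 0, "tz": -0.003, "rx": 0, "ry": 0, "rz": 0, "claw": 0}]'

```text
clock: 27.1
eef_pos: [531.3, 316.5, 29.4]
tool_rot: [3.141, 0.0, 0.189]
force: [1.2, 0.4, -0.9]
width: 9.2
```

>>> apply_moves --increments '[{"tx": 0, "ty": 0, "tz": -0.0015, "rx": 0, "ry": 0, "rz": 0, "claw": 0}, {"tx": 0, "ty": 0, "tz": -0.0015, "rx": 0, "ry": 0, "rz": 0, "claw": 0}]'

```text
clock: 27.3
eef_pos: [531.4, 316.5, 27.9]
tool_rot: [3.141, 0.0, 0.189]
force: [-0.2, -0.2, 0.2]
width: 9.4
```

>>> apply_moves --increments '[{"tx": 0, "ty": 0, "tz": -0.001, "rx": 0, "ry": 0, "rz": 0, "claw": 0}, {"tx": 0, "ty": 0, "tz": -0.001, "rx": 0, "ry": 0, "rz": 0, "claw": 0}]'

```text
clock: 27.5
eef_pos: [531.4, 316.5, 27.0]
tool_rot: [3.142, 0.0, 0.189]
force: [-0.5, -0.6, -0.7]
width: 9.5
```

>>> apply_moves --increments '[{"tx": 0, "ty": 0, "tz": -0.0005, "rx": 0, "ry": 0, "rz": 0, "claw": 0}, {"tx": 0, "ty": 0, "tz": -0.0005, "rx": 0, "ry": 0, "rz": 0, "claw": 0}]'

```text
clock: 27.7
eef_pos: [531.4, 316.5, 26.6]
tool_rot: [3.142, 0.0, 0.189]
force: [-0.3, 1.5, -1.4]
width: 9.2
```

>>> apply_moves --increments '[{"tx": 0, "ty": 0, "tz": -0.0006, "rx": 0, "ry": 0, "rz": 0, "claw": 0}, {"tx": 0, "ty": 0, "tz": -0.0006, "rx": 0, "ry": 0, "rz": 0, "claw": 0}]'

```text
clock: 27.9
eef_pos: [531.6, 316.6, 26.1]
tool_rot: [-3.142, -0.0, 0.189]
force: [-1.0, 0.5, 0.4]
width: 9.3
```

>>> apply_moves --increments '[{"tx": 0, "ty": 0, "tz": 0, "rx": 0, "ry": 0, "rz": 0, "claw": 0.011}, {"tx": 0, "ty": 0, "tz": 0, "rx": 0, "ry": 0, "rz": 0, "claw": 0.016}, {"tx": 0, "ty": 0, "tz": 0, "rx": 0, "ry": 0, "rz": 0, "claw": 0.028}, {"tx": 0, "ty": 0, "tz": 0, "rx": 0, "ry": 0, "rz": 0, "claw": 0.028}, {"tx": 0, "ty": 0, "tz": 0.003, "rx": 0, "ry": 0, "rz": 0, "claw": 0.028}, {"tx": 0, "ty": 0, "tz": 0.015, "rx": 0, "ry": 0, "rz": 0, "claw": 0.028}, {"tx": 0, "ty": 0, "tz": 0.04, "rx": 0, "ry": 0, "rz": 0, "claw": 0.028}, {"tx": 0, "ty": 0, "tz": 0.08, "rx": 0, "ry": 0, "rz": 0, "claw": 0.028}, {"tx": -0.04, "ty": -0.01, "tz": 0.12, "rx": 0, "ry": 0, "rz": 0, "claw": 0.028}, {"tx": -0.05, "ty": -0.01, "tz": 0.15, "rx": 0, "ry": 0, "rz": 0, "claw": 0.028}, {"tx": -0.05, "ty": -0.01, "tz": 0.15, "rx": 0, "ry": 0, "rz": 0, "claw": 0.028}]'

```text
clock: 29.0
eef_pos: [481.7, 308.4, 181.7]
tool_rot: [-3.137, -0.007, 0.191]
force: [0.1, 0.3, 1.2]
width: 28.1
```

Run:
```python
from h import *
s=read_state();print(s["eef_pos"],s["tool_rot"],s["force"],s["width"]);c=calibration("wrist");np.save("c8.npy",c,allow_pickle=True);im=get_image("wrist");save("w8",im)
save("w8b",cv2.resize(im[0:260,100:400],None,fx=2,fy=2,interpolation=2))
c2=calibration("side");s2=get_image("side");save("s8",s2)
m=np.zeros(s2.shape[:2],np.uint8);cv2.fillPoly(m,[np.array([[178,176],[243,163],[270,225],[200,245]])],1);rods(c2,s2,56,m)
m[:]=0;cv2.fillPoly(m,[np.array([[205,290],[268,266],[290,300],[227,330]])],1);rods(c2,s2,10,m,100)
```

```text
[481.73982314 308.44645057 181.70854558] [-3.13744638 -0.0071011   0.19080931] [0.07687786 0.27875564 1.23514597] 28.140955444902275
px [215. 194.] ctr [518.6  -2.3] len 156.0 w 15.5 yaw -2.93
px [246. 298.] ctr [ 509.8 -333. ] len 158.0 w 15.7 yaw 7.61
```

View pics/w8b.png

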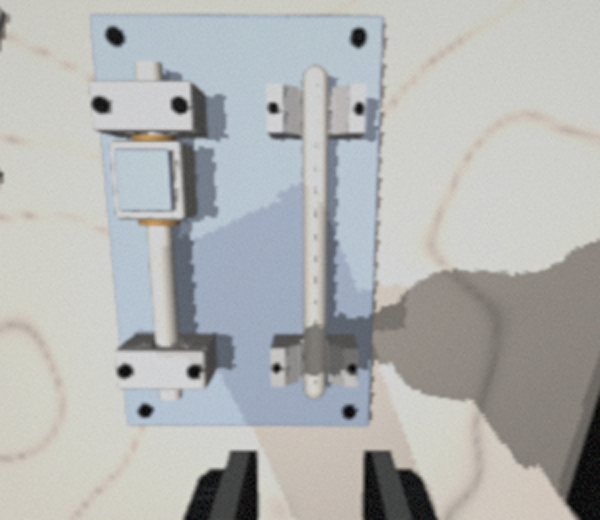

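The rod lies in both saddles, with tips at crop (315,67) and (315,398). The saddle holes are at (273,107)/(359,107) and (276,368)/(352,368). I'll check this numerically.

Run:
```python
from h import *
c=np.load("c8.npy",allow_pickle=True).item()
f=lambda a:np.array(a)/2-0.25+np.array([100,0])
h=onplane(c,f([[273,107],[359,107],[276,368],[352,368]]),42)[:,:2];m=h.mean(0);a=h[:2].mean(0)-h[2:].mean(0);u=a/np.linalg.norm(a)
r=onplane(c,f([[315.5,67],[315,397]]),30)[:,:2];d=r.mean(0)-m;w=r[0]-r[1]
print("len",np.linalg.norm(w),"long",d@u,"lat",d@[-u[1],u[0]],"ang",np.degrees(np.arctan2(w[1],w[0])-np.arctan2(u[1],u[0])))
s=read_state();print(s["force"],s["clock"])
```

```text
len 158.4040851357496 long -0.7047096082968131 lat -0.1875711437970179 ang 0.3671006634356065
[-0.15060772  0.78974498 -1.37341688] 29.1
```

```bash
python3 -c "
from cell import finish_job;print(finish_job())"
```

```text
the job is handed in; nothing more can be done
None
```

The job is done and handed in at about 29 s on the robot's clock. The warped rod is in the red tray, one straight rod is in the saddles, and the other straight rod is on the plate. The interface gave no verdict.

**Finding the warped rod:** I rolled all three rods under the closed fingertips, both ways.
- **Rod nearest the tray (y ≈ -82 mm):** this is the warped one. Rolled toward -y, the force climbed from 6.6 to 13.7 N within 6 mm and the fingertip rose. It was even the other way.
- **Rod nearest the frame:** it stayed around 4–5.5 N. On its -y roll the finger began off the edge of the rod, with the force going from 0.4 to 4.1 N, so that reading was less clean.
- **Middle rod:** it read 5–8 N one way and drifted from 7.0 to 9.7 N the other way. I put that drift down to sideways rubbing, because the tip did not rise with it.

**Last checks:**
- **Warped rod:** the cameras show it flat near the middle of the tray.
- **Seated rod:** the rod nearest the frame lies in both saddles, about 0.2 mm off sideways, 0.7 mm off lengthwise and 0.4° out of line. Its height was not measured directly. It was let go with the fingertips at 26 mm, which puts its middle about 30 mm above the bench, and its apparent length fits that height.
- **Other straight rod:** it is still on the plate at about (519, -2) mm.
- **Gripper:** it is raised clear of everything.

No check failed.

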